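# Fit the cutting hardie in the mosaic block

### The arm

A 6-joint arm with a two-finger parallel gripper is mounted at the origin on the work surface. World frame = base frame: x ahead of the robot, y to its left, z up, the work surface at z = 0. Lengths are in m, angles in rad, forces in N, time in s.
With the tool pointing down it reaches from about 0.15 to 0.775 m from the base axis. Payload 6.1 kg.
Tool frame: the origin (TCP) lies between the finger pads; the fingertips stand ahead of it and the grasp point (between the pads) lies 3 mm ahead of it (bot.tips_ahead is the z of the fingertips in the tool frame, in m); z points along the fingers, y is the direction in which the jaws open and shut (so a half turn about z gives the same grasp; the last joint's range is limited). The gripper opens to 85 mm and grips with 20 to 120 N. Pads are 22 mm wide; open, the fingers measure 114 mm over their backs; the gripper's body (76 mm by 85 mm) begins 54 mm behind the grasp point. The pads swing forward as they close: fully open they stand 13 mm farther back than shut.
Start: joints at [1.28, 0.126, -0.04, 1.405, 0, 1.571], TCP at [0.151, 0.503, 0.253] pointing down, gripper open.
Joint ranges: [-2.72, 2.72], [-0.95, 1.95], [-1.27, 1.35], [-1.78, 2.02], [-1.46, 1.47], [-3.14, 3.14]. Speed limits (rad/s): [2.39, 2.39, 3.01, 3.14, 3.14, 3.14].

### API

Orientations are given as a unit quaternion [w, x, y, z].
In Python, from rig import state, viewer, finish_job, bot gives the robot as it stands.
- The arm moves only by the tool arm_command, never from a script. Its argument "moves" is a list of rows, each a list of 3 entries, a list of its own where there are three numbers: the gripper's target within -1 to 1 (shut at 1, half-way at 0, fully open at -1), then the shift along the tool's x, y, z in mm, then the turn about the tool's z in degrees. A call has exactly 10 rows; each row shifts and turns the commanded pose from where the row before left it, along the tool's axes as they then stand; what a row does not reach is not made up. A row lasts 1/10 s, in which the tool goes at most 50 mm and 8.59 degrees, less where a joint would pass 70% of its speed; a pose out of reach is approached as far as the arm can. A call is refused whole if a number of a shift passes 50 or a number of a turn 8.59, either way. A call with a gripper value outside its range is refused whole. The fingers move at their own pace and stop on an object; "force" is the grip in N (left out, the last holds). Time passes only in rows, so rows that do not move let the fingers close, or fill a call up. It gives the time, the measured TCP pose, the force and the opening at its end, in the units of the state.
- state(): the state, without advancing time (a new reading comes with each control period).
- viewer.read_camera(name): name is "scene" or "side" or "wrist"; returns a dict with "pixels" (384x512x3 uint8, red, green, blue), "depth" (384x512 float32, m along the optical axis (not along the pixel's ray), 0 where there is no reading), "intrinsics" (3x3 intrinsics, pixels), "view" (4x4, takes a point from world to camera coordinates); the wrist camera has in their place "tool_from_camera" (4x4, takes a point from camera to tool coordinates, whose origin is the TCP and whose axes are the flange's). Camera axes: x right, y down, z forward; pixel columns grow to the right and rows downward; lengths in m; the calibration is good to about 2 mm. A picture is of the moment at which its call begins: read the wrist's pose just before it.
- finish_job(): hands the job in, once; it reports no verdict.
The state is a dict: "clock": time; "joints": joint angles; "qd": joint speeds; "effort": joint torques, N m; "ee_pos": TCP position; "ee_rot": TCP orientation; "ft_force": force on the tool from outside, world axes, zero at the start; "ft_torque": the same for the moment, N m; "gripper_width": finger opening in m.
Only numpy, scipy, OpenCV 4.12 (cv2) and the standard library are available. Lean on these libraries where they do the work, as an engineer would, in place of code of your own. Each camera call takes 0.05 s, during which the arm holds its last target. There are 200 camera calls.

### The job

Take the hardie (the chisel-headed stake) from the wooden rack, stand its tapered shank upright in the square socket of the hardwood base and let go of it. Then take the wooden tapping block by its handle and press the hardie down with the block's flat underside, gently and steadily, until it goes no further under about 30 N (never more than 40 N), so that the taper's friction holds it upright. Finally stand the tapping block upright on the table again, and leave the other two stakes and everything else where they are.

Things in the scene. Friction and masses are not known exactly. Their poses are not given: they have to be found in the camera images.
- hardie_grip (a point): Grip point of the hardie, on its axis 74 mm above its tip: 26 mm above the shoulder plate's top, 28 mm below the edge. z up, x across the blade (14 mm thick: grip it along x), y along the edge. The chisel head is 30 mm wide along y, has flat sides for 40 mm, then a 14 mm bevel up to a blunt edge 4 mm thick.
- hardie_seat (a point): The hardie is a steel stake 102 mm tall, 0.2 to 0.45 kg, upright in one of the rack's loose holes: square tapered shank 40 mm long (12 mm wide at the tip, 18 mm at the top), shoulder plate 36 x 36 x 8 mm, chisel head. This point: centre of the shoulder's underside, 40 mm above the tip, 62 mm below the edge, 34 mm below hardie_grip; same axes. At the start it is level with the rack's top.
- socket_mouth (a point): Centre of the socket's mouth at the top of its steel collar (64 mm square, 27 mm square opening), 70 mm above the table; z up, x and y parallel to the socket's sides. Inside are four sprung steel jaws, first flared (about 4 mm a side), then a tapered square like the shank, some 15 mm wide: the tip enters with 1.5 mm to spare a side plus the flare, at any quarter turn.
- block_grip (a point): Point on the handle of the wooden tapping block, which stands upright on the table: a round head 50 mm in diameter and 36 mm high, flat underneath, with a round handle 25 mm in diameter and 60 mm long on top of it; 0.12 kg. The point lies on its axis, 68 mm above the underside and 28 mm below the handle's top. z points up.
- dome_center (a point): Another stake in the rack, with the same shank and shoulder but a round ball head of 32 mm: leave it. The point lies on its axis 48 mm above its tip, at the shoulder plate's top.
- flat_center (a point): Another stake in the rack, with the same shank and shoulder but a plain square head 30 x 30 x 34 mm: leave it. The point lies on its axis 48 mm above its tip, at the shoulder plate's top.
- rack: The fixed wooden rack, a board 80 mm (x) x 190 mm (y) with its top 52 mm above the table and three 27 mm square holes 62 mm apart along y; origin under its centre on the table.
- phone: A phone lying on the table, 145 x 70 x 8 mm; bystander.
- cutter: A yellow utility knife lying on the table, 150 mm long, 16 mm high; bystander.
- bowl: A black plastic bowl, 110 mm in diameter, 45 mm high; bystander.
- tub: A white tub, 92 mm in diameter, 55 mm high; bystander.
- penpot: A clear pot of marker pens, 72 mm in diameter, about 145 mm high with its pens; bystander.
- tape: A roll of tape lying flat, 90 mm in diameter, 24 mm high; bystander.
- base: The fixed hardwood base that carries the socket, 130 x 130 x 58 mm, origin under its centre. How deep the shank goes is not known beforehand (the socket's fit varies): let go, it stands with its shoulder some 7 to 18 mm above the collar; pressed, it spreads the jaws against 5 to 20 N, growing, for 5 to 8 mm, then its tip meets a hard stop, the shoulder 1 to 10 mm above the collar. Friction holds it there.
Not all that is in view belongs to the job. Leave any pink look-alike of the part that bears hardie_grip alone.

How it is judged:
On the way, in this order (a step that is already met when the one before it is completed fails the run):
1. the hardie stands in the socket, let go: within 6 mm of the socket's centre, its shoulder less than 24 mm above the collar, upright within 0.15 rad (horizontal distance between hardie_seat and socket_mouth below 0.006 m and angle between hardie_seat's own z axis and vertical below 0.15 rad and contact force between the fingers and hardie below 0.05 N and z of hardie_seat in the frame of socket_mouth below 0.024 m), for 0.2 s.
2. the tapping block bears on the hardie with more than 22 N, fingers off the hardie, its shoulder less than 13 mm above the collar and within 4 mm of the socket's centre (contact force between block and hardie above 22 N and contact force between the fingers and hardie below 0.05 N and z of hardie_seat in the frame of socket_mouth below 0.013 m and horizontal distance between hardie_seat and socket_mouth below 0.004 m), for 0.05 s.
At the end, for the whole second after the job is handed in: The hardie stands in the socket with its shoulder less than 13 mm above the collar, within 3 mm of the socket's centre and upright within 0.06 rad, at rest; the tapping block stands upright (within 0.05 rad) on the table, at rest; nothing is held (z of hardie_seat in the frame of socket_mouth below 0.013 m and horizontal distance between hardie_seat and socket_mouth below 0.003 m and angle between hardie_seat's own z axis and vertical below 0.06 rad and linear speed of each of hardie, block below 0.02 m/s and height (world z) of block_grip below 0.073 m and angle between block_grip's own z axis and vertical below 0.05 rad); the robot touches nothing.
It fails at once if the tapping block presses or hits the hardie harder than 40 N (contact force between block and hardie above 40 N).
It fails at once if one of the other stakes moved more than 20 mm (distance of any of dome_center, flat_center from where it was at the start of the episode above 0.02 m).
It fails at once if a bystander moved more than 30 mm (distance of any of phone, cutter, bowl, tub, penpot, tape from where it was at the start of the episode above 0.03 m).
It also fails if it takes over 72 s, if anything falls off the work surface, if the arm or the gripper's body presses on something with over 40 N, if the wrist force passes 120 N, or if a joint passes its speed limit or range.

## Working session

There is one attempt and no reset: what is moved stays moved. The work goes in short steps, Python scripts to look and compute and a tool call to move; the robot and the scene stay as the last step left them, time stands still between calls to the robot, and variables do not carry over. Pictures are saved under pics/ and viewed, about 8 in all and at most 12, crops included, and the job is handed in when it is done.

Besides the shell and the picture viewer there is one more tool, called after "Emit:" as name(argument=value, ...), one argument or row to a line, values as JSON. arm_command: Moves the arm, as the interface text tells. Its arguments: {"type":"object","properties":{"moves":{"type":"array","items":{"type":"array"}},"force":{"type":"number"}},"required":["moves"]}

```bash
mkdir -p pics; ls; cat > h.py <<'E'
import numpy as np, cv2
from rig import state, viewer, finish_job, bot
from scipy.spatial.transform import Rotation as R
def grab(n):
    s=state(); c=viewer.read_camera(n)
    if n=='wrist':
        T=np.eye(4); q=s['ee_rot']; T[:3,:3]=R.from_quat([q[1],q[2],q[3],q[0]]).as_matrix(); T[:3,3]=s['ee_pos']
        c['W']=T@c['tool_from_camera']
    else: c['W']=np.linalg.inv(c['view'])
    return c
def cloud(c):
    K=c['intrinsics'];d=c['depth'];v,u=np.mgrid[:384,:512]
    p=np.stack([(u-K[0,2])/K[0,0]*d,(v-K[1,2])/K[1,1]*d,d],-1)
    w=p@c['W'][:3,:3].T+c['W'][:3,3]; w[d<=0]=np.nan; return w
def save(c,n,crop=None,f=1):
    im=c['pixels'][...,::-1]
    if crop: a,b,x,y=crop; im=im[b:y,a:x]
    cv2.imwrite('pics/'+n,cv2.resize(im,None,fx=f,fy=f,interpolation=cv2.INTER_CUBIC))
E
python3 - <<'E'
from h import *
print(state(),bot.tips_ahead)
import pickle
o={n:grab(n) for n in('scene','side')}
pickle.dump(o,open('c.pkl','wb'))
im=np.vstack([o[n]['pixels'] for n in o])
for n in o: save(o[n],n+'.png',f=1.5)
E
```

```text
pics
{'clock': 0.0, 'joints': array([ 1.28001256e+00,  1.26406142e-01, -4.06122120e-02,  1.40543503e+00,
       -2.87491884e-05,  1.57081032e+00]), 'qd': array([-0.00017719, -0.00036225,  0.00091952,  0.00084181, -0.00042329,
       -0.00069736]), 'effort': array([ 1.04614112e-04, -4.35915327e+01,  3.52923310e+01,  1.71832315e-02,
       -1.09441428e-04, -7.95053239e-06]), 'ee_pos': array([0.1504158 , 0.50258739, 0.25251283]), 'ee_rot': array([-1.05808803e-04,  1.44887052e-01,  9.89447854e-01, -8.21870988e-04]), 'ft_force': array([0.21474175, 1.1296944 , 0.119563  ]), 'ft_torque': array([ 0.00145961,  0.02198516, -0.00098591]), 'gripper_width': 0.08529514466560187} 0.022
```

View pics/scene.png

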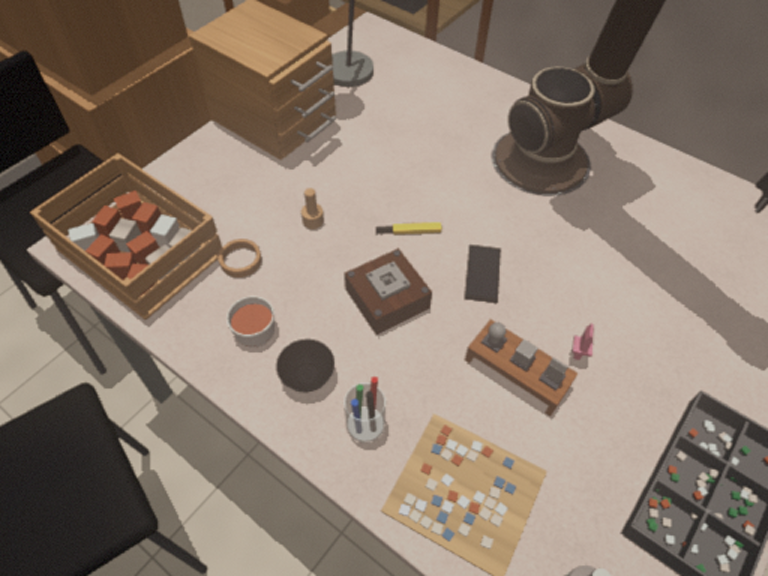

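View pics/side.png

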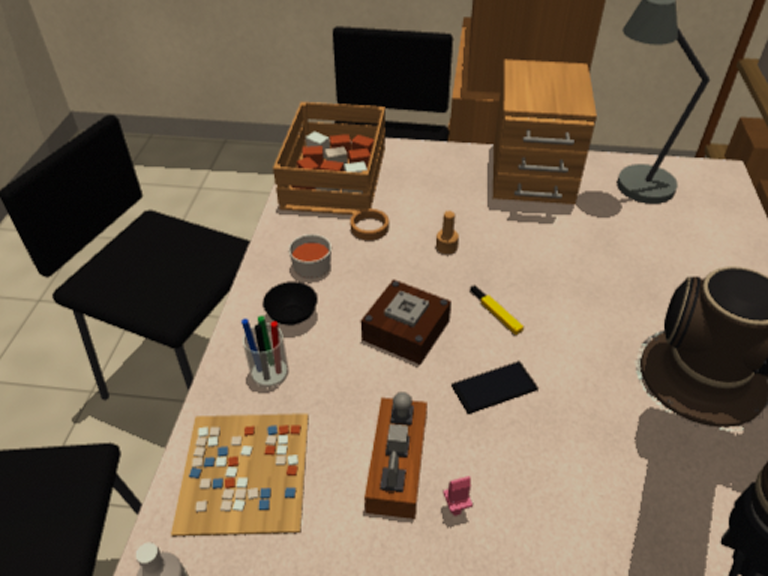

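The hardie could be confused with four things (scene picture pixels): the rack's right end stake (556,372), the dome (496,335), the flat (524,352) and the pink look-alike (584,342). In the side view the end stake at (394,472) has a thin blade head, so I choose that one. Next I measure everything and check it in a close crop.

```bash
python3 - <<'E'
from h import *
import pickle
o=pickle.load(open('c.pkl','rb'))
for n,pts in (('scene',dict(hardie=(556,372),flat=(524,350),dome=(496,328),blockhead=(311,215),handle=(310,193),sock=(388,278),rackc=(520,365),pot=(367,410),bowl=(305,362),cut=(410,229),phone=(483,272))),('side',dict(hardie=(394,472),flat=(398,440),sock=(408,307),handle=(448,222)))):
    w=cloud(o[n])
    for k,(u,v) in pts.items(): print(n,k,np.round(w[int(v/1.5),int(u/1.5)],3))
# clusters by height
w=np.concatenate([cloud(o[n]).reshape(-1,3) for n in o]); 
def box(x,y,r,z0,z1):
    m=(abs(w[:,0]-x)<r)&(abs(w[:,1]-y)<r)&(w[:,2]>z0)&(w[:,2]<z1); return w[m]
pickle.dump(w,open('w.pkl','wb'))
a=cv2.resize(o['scene']['pixels'][200:280,300:410],None,fx=5,fy=5,interpolation=2)
b=cv2.resize(o['side']['pixels'][255:345,235:325],None,fx=4.45,fy=4.45,interpolation=2)[:400]
b=cv2.resize(b,(int(b.shape[1]*400/b.shape[0]),400))
a=cv2.resize(a,(400,290)); a=np.vstack([a,np.zeros((110,400,3),np.uint8)])
cv2.imwrite('pics/c1.png',np.hstack([a,b])[...,::-1])
E
```

```text
scene hardie [0.557 0.317 0.088]
scene flat [0.553 0.251 0.092]
scene dome [0.553 0.188 0.106]
scene blockhead [ 0.511 -0.303  0.035]
scene handle [ 0.502 -0.309  0.095]
scene sock [ 0.558 -0.054  0.059]
scene rackc [0.568 0.256 0.062]
scene pot [0.789 0.075 0.005]
scene bowl [ 0.785 -0.08   0.007]
scene cut [ 0.39  -0.118  0.011]
scene phone [0.389 0.076 0.008]
side hardie [0.546 0.332 0.107]
side flat [0.547 0.267 0.092]
side sock [ 0.563 -0.056  0.061]
side handle [ 0.503 -0.299  0.081]
```

View pics/c1.png

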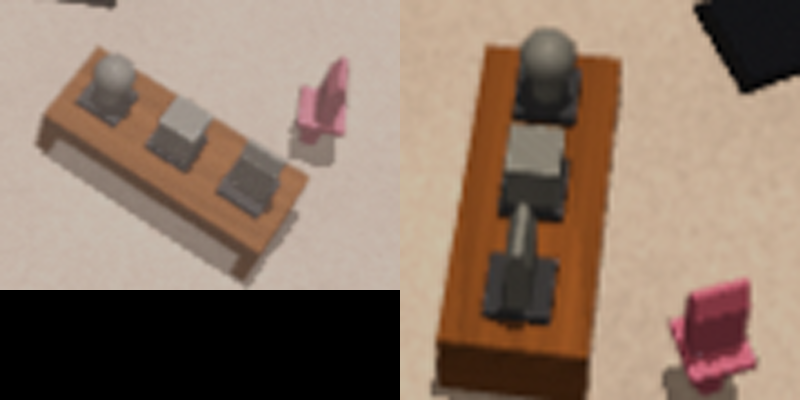

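Left panel (scene crop): ball, square and blade stakes at (113,80), (180,120) and (250,175), with the pink copy loose at (325,100). Right panel (side crop): the blade stands at (520,260), its edge running along the rack. The choice is confirmed. Next I work out the numbers.

```bash
python3 - <<'E'
from h import *
import pickle
o=pickle.load(open('c.pkl','rb'))
for n in o:
    w=cloud(o[n]).reshape(-1,3)
    def rect(name,x,y,r,z0,z1):
        m=(abs(w[:,0]-x)<r)&(abs(w[:,1]-y)<r)&(w[:,2]>z0)&(w[:,2]<z1); p=w[m]
        if len(p)<4: print(n,name,len(p));return
        q=cv2.minAreaRect((p[:,:2]*1000).astype(np.float32))
        print(n,name,len(p),'mean',np.round(p.mean(0),4),'zmax',round(p[:,2].max(),3),np.round(np.array(q[0]),1),np.round(q[1],1),round(q[2],1))
    rect('hardie head',.55,.32,.035,.075,.13)
    rect('hardie edge',.55,.32,.035,.104,.13)
    rect('flat',.55,.255,.03,.088,.11)
    rect('dome',.55,.19,.03,.09,.12)
    rect('rack',.555,.255,.12,.045,.056)
    rect('base',.56,-.056,.1,.05,.064)
    rect('collar',.56,-.056,.05,.0645,.08)
    rect('handle top',.505,-.30,.05,.09,.11)
    rect('head',.505,-.30,.05,.005,.037)
E
```

```text
scene hardie head 131 mean [0.5544 0.3152 0.0987] zmax 0.117 [552.7 314.7] [12.3 30. ] 1.1
scene hardie edge 56 mean [0.5524 0.3146 0.1105] zmax 0.117 [551.9 314.7] [10.5 30. ] 1.4
scene flat 120 mean [0.5513 0.253  0.0935] zmax 0.098 [550.  252.7] [30.1 32.1] 89.7
scene dome 99 mean [0.5538 0.1922 0.1017] zmax 0.112 [551.5 191.6] [26.1 27.8] 36.5
scene rack 1224 mean [0.5531 0.2614 0.0515] zmax 0.056 [513.4 253.7] [192.3 155.7] 89.5
scene base 1239 mean [ 0.572  -0.0443  0.058 ] zmax 0.064 [565.6 -49.7] [133.9 131.6] 68.3
scene collar 344 mean [ 0.567  -0.0478  0.0697] zmax 0.075 [565.7 -49.7] [67.5 65.9] 67.2
scene handle top 40 mean [ 0.5027 -0.3095  0.0952] zmax 0.1 [ 502.  -310.9] [26.1 21.2] 58.3
scene head 147 mean [ 0.5093 -0.3011  0.0255] zmax 0.037 [ 485.1 -299.2] [55.3 89.6] 64.1
side hardie head 132 mean [0.548  0.3217 0.1019] zmax 0.119 [548.7 316.7] [31.6 14. ] 89.7
side hardie edge 70 mean [0.5481 0.3174 0.1114] zmax 0.119 [548.2 316.4] [31.  12.2] 89.2
side flat 156 mean [0.5481 0.2562 0.0945] zmax 0.099 [548.5 254.2] [30.4 32.6] 0.4
side dome 126 mean [0.5472 0.1973 0.1025] zmax 0.111 [547.3 195.1] [29.9 27.8] 10.2
side rack 1514 mean [0.5415 0.273  0.0525] zmax 0.056 [511.9 254.3] [194.3 152.6] 89.6
side base 1188 mean [ 0.564  -0.0379  0.0589] zmax 0.064 [564.8 -47.2] [134.6 132.3] 68.1
side collar 367 mean [ 0.5648 -0.0449  0.0706] zmax 0.077 [564.8 -46.8] [70.  65.1] 67.4
side handle top 38 mean [ 0.5002 -0.3069  0.0961] zmax 0.1 [ 500.1 -308.6] [23.7 26.4] 19.3
side head 161 mean [ 0.5013 -0.2943  0.0222] zmax 0.037 [ 503.2 -297.5] [90.6 86.9] 2.4
```

```bash
cat >> h.py <<'E'
def plan(t,yaw,n,nt=None):
    """world target t(m), target yaw of tool y (deg); prints n rows shift(mm)/turn"""
    s=state(); q=s['ee_rot']; M=R.from_quat([q[1],q[2],q[3],q[0]]).as_matrix()
    y0=np.degrees(np.arctan2(M[1,1],M[0,1])); d=(yaw-y0+90)%180-90
    D=(np.array(t)-s['ee_pos'])*1000/n; nt=nt or n; out=[]
    for i in range(n):
        y=np.radians(y0+d*min(i,nt)/nt)
        ax=np.array([[-np.sin(-y)*-1*-1,0,0]]) # placeholder
        Y=np.array([np.cos(y),np.sin(y),0]);Z=np.array([0,0,-1.]);X=np.cross(Y,Z)
        out.append([[round(float(v),1)+0 for v in (X@D,Y@D,Z@D)],round(-d/nt,2) if i<nt else 0])
    print('yaw0',round(y0,2),'turn',round(-d,2),'pos',np.round(s['ee_pos'],4),'tilt',np.round(M[:,2],4)); print(out)
E
sed -i '/placeholder/d' h.py
python3 - <<'E'
from h import *
plan([.550,.3155,.235],0,10)
c=grab('wrist'); print(np.round(c['tool_from_camera'],3),c['intrinsics'])
E
```

```text
yaw0 73.34 turn 73.34 pos [0.1504 0.5026 0.2526] tilt [-4.0e-04 -1.4e-03 -1.0e+00]
[[[-43.6, -6.5, 1.8], np.float64(7.33)], [[-44.1, -0.8, 1.8], np.float64(7.33)], [[-43.9, 4.8, 1.8], np.float64(7.33)], [[-42.9, 10.4, 1.8], np.float64(7.33)], [[-41.2, 15.7, 1.8], np.float64(7.33)], [[-38.9, 20.9, 1.8], np.float64(7.33)], [[-35.9, 25.7, 1.8], np.float64(7.33)], [[-32.3, 30.0, 1.8], np.float64(7.33)], [[-28.2, 33.9, 1.8], np.float64(7.33)], [[-23.7, 37.2, 1.8], np.float64(7.33)]]
[[-0.001 -0.963 -0.269  0.07 ]
 [ 1.    -0.001 -0.001 -0.002]
 [ 0.    -0.269  0.963 -0.12 ]
 [ 0.     0.     0.     1.   ]] [[309.55234052   0.         249.05818343]
 [  0.         309.55234052 194.84114496]
 [  0.           0.           1.        ]]
```

Emit:
arm_command(
  moves=[
    [-1,[-43.6,-6.5,1.8],7.33],
    [-1,[-44.1,-0.8,1.8],7.33],
    [-1,[-43.9,4.8,1.8],7.33],
    [-1,[-42.9,10.4,1.8],7.33],
    [-1,[-41.2,15.7,1.8],7.33],
    [-1,[-38.9,20.9,1.8],7.33],
    [-1,[-35.9,25.7,1.8],7.33],
    [-1,[-32.3,30,1.8],7.33],
    [-1,[-28.2,33.9,1.8],7.33],
    [-1,[-23.7,37.2,1.8],7.33],
  ],
  force=60,
)

```text
clock: 1.15
ee_pos: [0.5516, 0.3148, 0.2349]
ee_rot: [-0.0, 0.709, 0.705, -0.0]
ft_force: [-0.0, 0.3, 0.8]
gripper_width: 0.0854
```

```bash
cat >> h.py <<'E'
def rects(w,specs):
    w=w.reshape(-1,3)
    for name,x,y,r,z0,z1 in specs:
        m=(abs(w[:,0]-x)<r)&(abs(w[:,1]-y)<r)&(w[:,2]>z0)&(w[:,2]<z1); p=w[m]
        if len(p)<4: print(name,len(p));continue
        q=cv2.minAreaRect((p[:,:2]*1000).astype(np.float32))
        print(name,len(p),'mean',np.round(p.mean(0),4),'zmax',round(p[:,2].max(),3),np.round(np.array(q[0]),1),np.round(q[1],1),round(q[2],1))
E
python3 - <<'E'
from h import *
print(state()['clock'],state()['joints'])
c=grab('wrist'); w=cloud(c); save(c,'w1.png',f=1.5)
rects(w,[('head',.55,.3155,.03,.08,.13),('edge',.55,.3155,.03,.108,.13),('shoulder',.55,.3155,.03,.055,.066),('flat',.55,.255,.03,.088,.1)])
plan([.550,.3155,.235],0,10)
E
```

```text
1.15 [5.18578125e-01 3.39972774e-01 1.91494364e-01 1.42283271e+00
 1.27798856e-04 2.09417363e+00]
head 704 mean [0.5469 0.3175 0.1062] zmax 0.115 [546.9 315.2] [30.8 13.9] 89.1
edge 341 mean [0.5469 0.3157 0.112 ] zmax 0.115 [546.9 315.1] [30.6  8.4] 89.3
shoulder 801 mean [0.5473 0.3178 0.0592] zmax 0.066 [547.  315.6] [35.8 35.9] 89.8
flat 1002 mean [0.5465 0.2548 0.0931] zmax 0.096 [546.3 253.7] [30.2 29.7] 90.0
yaw0 -0.81 turn -0.81 pos [0.5566 0.3118 0.2333] tilt [ 0.0017 -0.0029 -1.    ]
[[[0.4, -0.7, -0.2], np.float64(-0.08)], [[0.4, -0.7, -0.2], np.float64(-0.08)], [[0.4, -0.7, -0.2], np.float64(-0.08)], [[0.4, -0.7, -0.2], np.float64(-0.08)], [[0.4, -0.7, -0.2], np.float64(-0.08)], [[0.4, -0.7, -0.2], np.float64(-0.08)], [[0.4, -0.7, -0.2], np.float64(-0.08)], [[0.4, -0.7, -0.2], np.float64(-0.08)], [[0.4, -0.7, -0.2], np.float64(-0.08)], [[0.4, -0.7, -0.2], np.float64(-0.08)]]
```

View pics/w1.png

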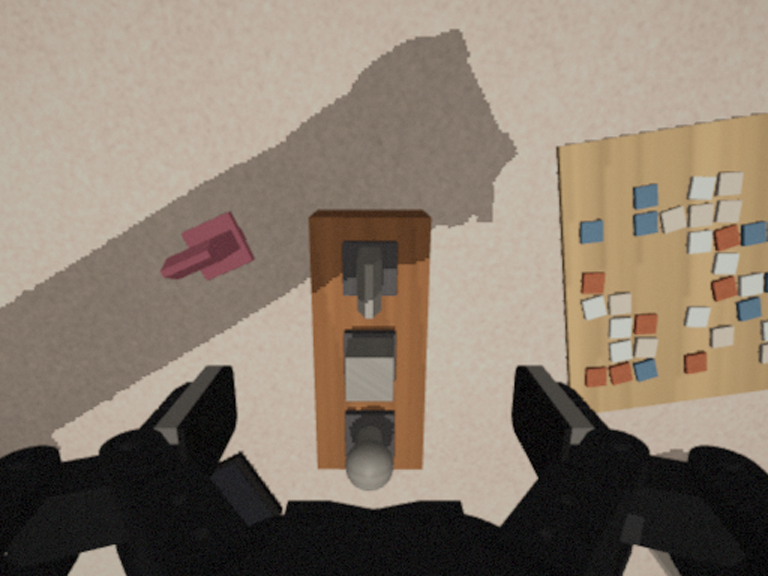

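The wrist view shows the blade at (369,280), flat (370,365) and dome (370,465), with pink off at (210,250). The arm was still settling, so I descend a bit, let it settle and re-measure.

Emit:
arm_command(
  moves=[
    [-1,[0,0,10],0],
    [-1,[0,0,10],0],
    [-1,[0,0,10],0],
    [-1,[0,0,10],0],
    [-1,[0,0,5],0],
    [-1,[0,0,0],0],
    [-1,[0,0,0],0],
    [-1,[0,0,0],0],
    [-1,[0,0,0],0],
    [-1,[0,0,0],0],
  ],
)

```text
clock: 2.2
ee_pos: [0.5503, 0.316, 0.1907]
ee_rot: [0.0, 0.707, 0.707, 0.0]
ft_force: [0.1, 0.7, -1.1]
gripper_width: 0.0855
```

```bash
python3 - <<'E'
from h import *
print(np.abs(state()['qd']).max())
c=grab('wrist'); w=cloud(c)
rects(w,[('head',.55,.3155,.03,.08,.13),('edge',.55,.3155,.03,.11,.13),('shoulder',.55,.3155,.03,.055,.066),('flat',.55,.255,.03,.088,.1)])
plan([.550,.3155,.085],0,10)
E
```

```text
0.003235546094197817
head 979 mean [0.5469 0.3182 0.1064] zmax 0.115 [547.  315.4] [13.9 30.5] 0.3
edge 405 mean [0.5468 0.3159 0.1127] zmax 0.115 [546.9 315.4] [30.1  6.9] 89.6
shoulder 1088 mean [0.5471 0.318  0.0593] zmax 0.066 [546.8 315.5] [36.1 36. ] 89.0
flat 1381 mean [0.5462 0.2548 0.0931] zmax 0.095 [546.4 253.4] [31.1 30. ] 89.4
yaw0 0.04 turn 0.04 pos [0.5503 0.316  0.1906] tilt [ 4.e-04  2.e-04 -1.e+00]
[[[0.0, 0.0, 10.6], np.float64(0.0)], [[0.0, 0.0, 10.6], np.float64(0.0)], [[0.0, 0.0, 10.6], np.float64(0.0)], [[0.0, 0.0, 10.6], np.float64(0.0)], [[0.0, 0.0, 10.6], np.float64(0.0)], [[0.0, 0.0, 10.6], np.float64(0.0)], [[0.0, 0.0, 10.6], np.float64(0.0)], [[0.0, 0.0, 10.6], np.float64(0.0)], [[0.0, 0.0, 10.6], np.float64(0.0)], [[0.0, 0.0, 10.6], np.float64(0.0)]]
```

Emit:
arm_command(
  moves=[
    [-1,[0,-2.7,13],0],
    [-1,[0,0,13],0],
    [-1,[0,0,13],0],
    [-1,[0,0,13],0],
    [-1,[0,0,13],0],
    [-1,[0,0,13],0],
    [-1,[0,0,13],0],
    [-1,[0,0,7],0],
    [-1,[0,0,3.5],0],
    [-1,[0,0,0],0],
  ],
)

```text
clock: 3.25
ee_pos: [0.5473, 0.3159, 0.0884]
ee_rot: [-0.0, 0.707, 0.707, -0.0]
ft_force: [0.1, 0.1, 0.4]
gripper_width: 0.0852
```

Emit:
arm_command(
  moves=[
    [-1,[0,0,0],0],
    [0.3,[0,0,0],0],
    [0.5,[0,0,0],0],
    [0.7,[0,0,0],0],
    [1,[0,0,0],0],
    [1,[0,0,0],0],
    [1,[0,0,0],0],
    [1,[0,0,0],0],
    [1,[0,0,0],0],
    [1,[0,0,0],0],
  ],
  force=60,
)

```text
clock: 4.25
ee_pos: [0.5476, 0.316, 0.0891]
ee_rot: [0.0, 0.707, 0.707, 0.0]
ft_force: [0.9, -0.8, 1.9]
gripper_width: 0.0132
```

Emit:
arm_command(
  moves=[
    [1,[0,0,-6],0],
    [1,[0,0,-12],0],
    [1,[0,0,-16],0],
    [1,[0,0,-16],0],
    [1,[0,0,-16],0],
    [1,[0,0,-16],0],
    [1,[0,0,-16],0],
    [1,[0,0,-16],0],
    [1,[0,0,-12],0],
    [1,[0,0,-6],0],
  ],
)

```text
clock: 5.25
ee_pos: [0.5476, 0.316, 0.2223]
ee_rot: [0.0, 0.707, 0.707, 0.001]
ft_force: [0.6, 0.2, -4.2]
gripper_width: 0.0132
```

```bash
python3 - <<'E'
from h import *
print(state()['gripper_width'],state()['ft_force'])
plan([.5653,-.048,.22],-22.5,10)
E
```

```text
0.013180418285379625 [ 0.60891167  0.2407069  -4.23560148]
yaw0 0.04 turn 22.54 pos [0.5476 0.316  0.2223] tilt [ 1.2e-03  7.0e-04 -1.0e+00]
[[[-36.4, 1.7, 0.2], np.float64(2.25)], [[-36.3, 3.2, 0.2], np.float64(2.25)], [[-36.2, 4.6, 0.2], np.float64(2.25)], [[-35.9, 6.0, 0.2], np.float64(2.25)], [[-35.7, 7.4, 0.2], np.float64(2.25)], [[-35.4, 8.8, 0.2], np.float64(2.25)], [[-35.0, 10.2, 0.2], np.float64(2.25)], [[-34.6, 11.6, 0.2], np.float64(2.25)], [[-34.1, 12.9, 0.2], np.float64(2.25)], [[-33.5, 14.3, 0.2], np.float64(2.25)]]
```

Emit:
arm_command(
  moves=[
    [1,[-20,1,0.2],1.2],
    [1,[-42,3.6,0.2],2.6],
    [1,[-42,5.4,0.2],2.6],
    [1,[-42,7,0.2],2.6],
    [1,[-41.7,8.8,0.2],2.6],
    [1,[-41.3,10.6,0.2],2.6],
    [1,[-41,12,0.2],2.6],
    [1,[-40,13,0.2],2.6],
    [1,[-29,11.3,0.2],2.2],
    [1,[-14,6,0.2],0.9],
  ],
)

```text
clock: 6.25
ee_pos: [0.5635, -0.0503, 0.2182]
ee_rot: [-0.0, 0.833, 0.554, -0.001]
ft_force: [1.1, 0.9, -4.2]
gripper_width: 0.013
```

Emit:
arm_command(
  moves=[
    [1,[0,0,0],0],
    [1,[0,0,0],0],
    [1,[0,0,0],0],
    [1,[0,0,0],0],
    [1,[0,0,0],0],
    [1,[0,0,0],0],
    [1,[0,0,0],0],
    [1,[0,0,0],0],
    [1,[0,0,0],0],
    [1,[0,0,0],0],
  ],
)

```text
clock: 7.25
ee_pos: [0.5644, -0.0471, 0.2188]
ee_rot: [-0.0, 0.831, 0.556, -0.0]
ft_force: [-1.2, 0.1, -3.7]
gripper_width: 0.0133
```

```bash
cat >m.py <<'E'
from h import *
import sys
s=state();print(s['clock'],s['gripper_width'],s['ft_force'],np.round(s['joints'],2))
C={n:grab(n) for n in('scene','side','wrist')}
t=s['ee_pos']
for n in C:
    print(n); rects(cloud(C[n]),[('collar',.565,-.048,.06,.0665,.076),('base',.565,-.048,.1,.054,.0625),
     ('shoulder',t[0],t[1],.03,t[2]-.043,t[2]-.026),('shank',t[0],t[1],.03,t[2]-.085,t[2]-.043)])
save(C['wrist'],sys.argv[1],f=1.5)
plan([.5653,-.048,.22],-22.5,10)
E
python3 m.py w2.png
```

```text
7.25 0.013306046331764675 [-1.18785484  0.11864629 -3.65956595] [-0.08  0.21 -0.02  1.35  0.    1.88]
scene
collar 328 mean [ 0.5667 -0.0485  0.0701] zmax 0.076 [566.3 -48.4] [65.8 65.4] 67.6
base 1108 mean [ 0.5719 -0.0445  0.0582] zmax 0.062 [566.8 -48.7] [133.8 133.1] 68.1
shoulder 75 mean [ 0.5741 -0.0425  0.1885] zmax 0.192 [567.3 -47.5] [35.3 34.7] 66.6
shank 25 mean [ 0.5696 -0.0454  0.1538] zmax 0.165 [570.3 -46.4] [ 8.8 15.7] 19.0
side
collar 338 mean [ 0.5652 -0.0453  0.0711] zmax 0.076 [564.6 -47.1] [67.5 65. ] 68.0
base 1057 mean [ 0.5638 -0.0391  0.059 ] zmax 0.062 [565.  -47.4] [136.1 132.4] 67.6
shoulder 76 mean [ 0.564  -0.037   0.1891] zmax 0.193 [563.7 -46.5] [38.5 36.7] 66.2
shank 38 mean [ 0.5646 -0.0424  0.1576] zmax 0.172 [564.  -43.2] [15.1 10.6] 12.3
wrist
collar 3084 mean [ 0.5673 -0.0394  0.0692] zmax 0.072 [563.5 -48.2] [63.7 64.2] 67.8
base 12406 mean [ 0.569  -0.0351  0.0575] zmax 0.062 [563.2 -48.8] [130.5 130.7] 68.0
shoulder 1512 mean [ 0.5678 -0.0358  0.1883] zmax 0.193 [566.5 -39. ] [17.5 36.1] 67.7
shank 16 mean [ 0.565  -0.0425  0.1428] zmax 0.144 [565.1 -42.5] [ 0.6 10. ] 67.2
yaw0 -22.47 turn 0.03 pos [ 0.5644 -0.0472  0.2188] tilt [ 0. -0. -1.]
[[[0.0, 0.1, -0.1], np.float64(0.0)], [[0.0, 0.1, -0.1], np.float64(0.0)], [[0.0, 0.1, -0.1], np.float64(0.0)], [[0.0, 0.1, -0.1], np.float64(0.0)], [[0.0, 0.1, -0.1], np.float64(0.0)], [[0.0, 0.1, -0.1], np.float64(0.0)], [[0.0, 0.1, -0.1], np.float64(0.0)], [[0.0, 0.1, -0.1], np.float64(0.0)], [[0.0, 0.1, -0.1], np.float64(0.0)], [[0.0, 0.1, -0.1], np.float64(0.0)]]
```

View pics/w2.png

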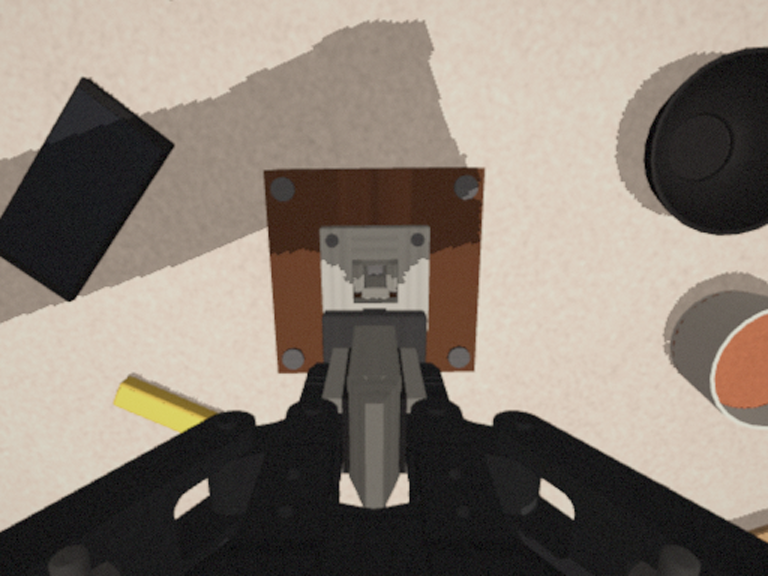

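The picture shows the blade gripped at (373,400) and the socket mouth at (375,280), square to each other. Relative offsets from the three cameras average about 0.7 mm in y. I correct that and descend.

Emit:
arm_command(
  moves=[
    [1,[-0.6,0.3,6],0],
    [1,[0,0,12],0],
    [1,[0,0,12],0],
    [1,[0,0,12],0],
    [1,[0,0,12],0],
    [1,[0,0,12],0],
    [1,[0,0,12],0],
    [1,[0,0,8],0],
    [1,[0,0,4],0],
    [1,[0,0,0],0],
  ],
)

```text
clock: 8.4
ee_pos: [0.5642, -0.0478, 0.1283]
ee_rot: [-0.0, 0.831, 0.556, -0.0]
ft_force: [-0.3, 0.3, -3.9]
gripper_width: 0.0133
```

Emit:
arm_command(
  moves=[
    [1,[0,0,0.5],0],
    [1,[0,0,0.5],0],
    [1,[0,0,0.5],0],
    [1,[0,0,0.5],0],
    [1,[0,0,0.5],0],
    [1,[0,0,0.5],0],
    [1,[0,0,0],0],
    [1,[0,0,0],0],
    [1,[0,0,0],0],
    [1,[0,0,0],0],
  ],
)

```text
clock: 9.4
ee_pos: [0.5645, -0.0478, 0.1258]
ee_rot: [-0.0, 0.831, 0.556, -0.0]
ft_force: [-0.3, -0.2, -3.1]
gripper_width: 0.0131
```

```bash
sed -i '/^save/d' m.py; python3 m.py
```

```text
9.4 0.013054592940648053 [-0.34848175 -0.22520886 -3.07178083] [-0.08  0.23 -0.19  1.15 -0.    1.88]
scene
collar 232 mean [ 0.5755 -0.0424  0.0702] zmax 0.075 [566.8 -49.3] [67.4 66.4] 67.6
base 973 mean [ 0.5784 -0.039   0.0582] zmax 0.062 [566.3 -48.6] [133.7 131.2] 67.8
shoulder 68 mean [ 0.5736 -0.0436  0.0955] zmax 0.1 [566.2 -48.4] [36.2 36.8] 65.3
shank 215 mean [ 0.5741 -0.0413  0.0677] zmax 0.075 [564.8 -47.9] [59.7 59.7] 0.5
side
collar 254 mean [ 0.5635 -0.0371  0.0709] zmax 0.076 [565.5 -47.1] [70.  65.7] 68.1
base 952 mean [ 0.5631 -0.0334  0.0589] zmax 0.062 [564.8 -47.9] [135.3 131.7] 67.7
shoulder 62 mean [ 0.5638 -0.0378  0.096 ] zmax 0.1 [565.2 -46.1] [34.9 38.6] 70.3
shank 233 mean [ 0.5641 -0.0374  0.069 ] zmax 0.078 [564.5 -45.7] [59.9 55.6] 0.1
wrist
collar 5155 mean [ 0.5691 -0.0348  0.0693] zmax 0.072 [563.6 -47.1] [61.4 64.3] 68.1
base 22413 mean [ 0.5725 -0.0257  0.0574] zmax 0.062 [566.1 -40.9] [113.7 130.7] 68.1
shoulder 1503 mean [ 0.5679 -0.0364  0.0953] zmax 0.1 [566.6 -39.6] [17.5 36. ] 67.6
shank 4588 mean [ 0.5711 -0.0356  0.0677] zmax 0.072 [564.5 -47.8] [59.9 60. ] 89.9
yaw0 -22.46 turn 0.04 pos [ 0.5644 -0.0478  0.1258] tilt [-0. -0. -1.]
[[[0.0, 0.1, -9.4], np.float64(0.0)], [[0.0, 0.1, -9.4], np.float64(0.0)], [[0.0, 0.1, -9.4], np.float64(0.0)], [[0.0, 0.1, -9.4], np.float64(0.0)], [[0.0, 0.1, -9.4], np.float64(0.0)], [[0.0, 0.1, -9.4], np.float64(0.0)], [[0.0, 0.1, -9.4], np.float64(0.0)], [[0.0, 0.1, -9.4], np.float64(0.0)], [[0.0, 0.1, -9.4], np.float64(0.0)], [[0.0, 0.1, -9.4], np.float64(0.0)]]
```

Emit:
arm_command(
  moves=[
    [1,[0,0,0.5],0],
    [1,[0,0,0.5],0],
    [1,[0,0,0.5],0],
    [1,[0,0,0.5],0],
    [1,[0,0,0.5],0],
    [1,[0,0,0.5],0],
    [1,[0,0,0],0],
    [1,[0,0,0],0],
    [1,[0,0,0],0],
    [1,[0,0,0],0],
  ],
)

```text
clock: 10.55
ee_pos: [0.5644, -0.0477, 0.1228]
ee_rot: [-0.0, 0.831, 0.556, 0.0]
ft_force: [0.8, 0.6, -3.5]
gripper_width: 0.0134
```

Emit:
arm_command(
  moves=[
    [1,[0,0,0.5],0],
    [1,[0,0,0.5],0],
    [1,[0,0,0.5],0],
    [1,[0,0,0.5],0],
    [1,[0,0,0.5],0],
    [1,[0,0,0.5],0],
    [1,[0,0,0],0],
    [1,[0,0,0],0],
    [1,[0,0,0],0],
    [1,[0,0,0],0],
  ],
)

```text
clock: 11.55
ee_pos: [0.5646, -0.0477, 0.1198]
ee_rot: [0.0, 0.831, 0.556, 0.0]
ft_force: [1.4, 0.7, -4.9]
gripper_width: 0.0127
```

Emit:
arm_command(
  moves=[
    [1,[0,0,0.5],0],
    [1,[0,0,0.5],0],
    [1,[0,0,0.5],0],
    [1,[0,0,0.5],0],
    [1,[0,0,0.5],0],
    [1,[0,0,0.5],0],
    [1,[0,0,0],0],
    [1,[0,0,0],0],
    [1,[0,0,0],0],
    [1,[0,0,0],0],
  ],
)

```text
clock: 12.55
ee_pos: [0.5646, -0.0478, 0.117]
ee_rot: [0.0, 0.831, 0.556, 0.0]
ft_force: [1.2, 1.5, 1.9]
gripper_width: 0.0132
```

The weight is taken (+5 N). Release slowly and rise.

Emit:
arm_command(
  moves=[
    [0.8,[0,0,0],0],
    [0.7,[0,0,0],0],
    [0.6,[0,0,0],0],
    [0.4,[0,0,0],0],
    [0.2,[0,0,0],0],
    [0,[0,0,0],0],
    [-0.2,[0,0,0],0],
    [-0.5,[0,0,0],0],
    [-1,[0,0,0],0],
    [-1,[0,0,0],0],
  ],
)

```text
clock: 13.55
ee_pos: [0.5645, -0.0478, 0.1168]
ee_rot: [0.0, 0.831, 0.556, 0.0]
ft_force: [-0.0, -0.4, 1.4]
gripper_width: 0.0854
```

Emit:
arm_command(
  moves=[
    [-1,[0,0,0],0],
    [-1,[0,0,-8],0],
    [-1,[0,0,-15],0],
    [-1,[0,0,-20],0],
    [-1,[0,0,-20],0],
    [-1,[0,0,-20],0],
    [-1,[0,0,-15],0],
    [-1,[0,0,-8],0],
    [-1,[0,0,0],0],
    [-1,[0,0,0],0],
  ],
)

```text
clock: 14.55
ee_pos: [0.5643, -0.0478, 0.2224]
ee_rot: [-0.0, 0.831, 0.556, -0.0]
ft_force: [-0.5, 0.0, 0.2]
gripper_width: 0.0855
```

```bash
cat >n.py <<'E'
from h import *
import sys
s=state();print(s['clock'],s['gripper_width'],s['ft_force'])
C={n:grab(n) for n in('scene','side','wrist')}
for n in C:
    print(n); rects(cloud(C[n]),[('collar',.565,-.048,.06,.0665,.073),('base',.565,-.048,.1,.054,.0625),
     ('shoulder',.565,-.048,.03,.078,.091),('edge',.565,-.048,.03,.13,.16),('head',.565,-.048,.03,.1,.16),('btop',.501,-.31,.03,.09,.11),('bhead',.501,-.31,.05,.03,.045)])
save(C[sys.argv[2]],sys.argv[1],f=1.5)
plan([.501,-.309,.22],-22.5,10)
E
python3 n.py w3.png wrist
```

```text
14.55 0.08546624676971121 [-0.46892166  0.03341805  0.19112115]
scene
collar 214 mean [ 0.5744 -0.0429  0.0698] zmax 0.073 [566.5 -48.3] [67.6 65.2] 67.3
base 1072 mean [ 0.5729 -0.0428  0.0582] zmax 0.062 [566.4 -48.6] [133.4 131. ] 67.8
shoulder 78 mean [ 0.5729 -0.0463  0.0869] zmax 0.091 [566.5 -49.4] [38.1 36.7] 69.7
edge 44 mean [ 0.5685 -0.0486  0.1377] zmax 0.145 [568.4 -48.8] [31.3 10.1] 77.1
head 107 mean [ 0.5708 -0.0461  0.1247] zmax 0.145 [569.6 -48.8] [31.9 13.6] 79.4
btop 40 mean [ 0.5027 -0.3094  0.0952] zmax 0.1 [ 501.6 -311.7] [27.3 21. ] 64.8
bhead 104 mean [ 0.5067 -0.3052  0.0366] zmax 0.045 [ 505.6 -307.6] [43.9 47. ] 43.6
side
collar 201 mean [ 0.5635 -0.0377  0.0703] zmax 0.073 [564.8 -47.8] [68.6 65.5] 67.8
base 995 mean [ 0.5639 -0.0357  0.059 ] zmax 0.062 [564.5 -47.3] [134.9 132.5] 67.8
shoulder 74 mean [ 0.5639 -0.0399  0.0874] zmax 0.091 [565.1 -45.9] [37.4 35.9] 70.5
edge 46 mean [ 0.5637 -0.0444  0.1382] zmax 0.145 [562.5 -46.7] [34.3 11.2] 61.9
head 118 mean [ 0.5642 -0.0414  0.1243] zmax 0.145 [564.6 -47.4] [34.7 15.1] 70.0
btop 18 mean [ 0.4947 -0.3
[... 351 characters left out ...]
59  0.087 ] zmax 0.091 [563.  -48.4] [36.4 35.6] 68.2
edge 736 mean [ 0.5636 -0.0474  0.1375] zmax 0.143 [563.1 -48.4] [30.4 12.2] 68.0
head 1008 mean [ 0.5644 -0.0454  0.133 ] zmax 0.143 [563.2 -48.4] [30.5 13.9] 67.7
btop 0
bhead 0
yaw0 -22.46 turn 0.04 pos [ 0.564  -0.0477  0.2218] tilt [-1.7e-03  2.0e-04 -1.0e+00]
[[[-26.6, 4.2, 0.2], np.float64(0.0)], [[-26.6, 4.2, 0.2], np.float64(0.0)], [[-26.6, 4.2, 0.2], np.float64(0.0)], [[-26.6, 4.2, 0.2], np.float64(0.0)], [[-26.6, 4.2, 0.2], np.float64(0.0)], [[-26.6, 4.2, 0.2], np.float64(0.0)], [[-26.6, 4.2, 0.2], np.float64(0.0)], [[-26.6, 4.2, 0.2], np.float64(0.0)], [[-26.6, 4.2, 0.2], np.float64(0.0)], [[-26.6, 4.2, 0.2], np.float64(0.0)]]
```

View pics/w3.png

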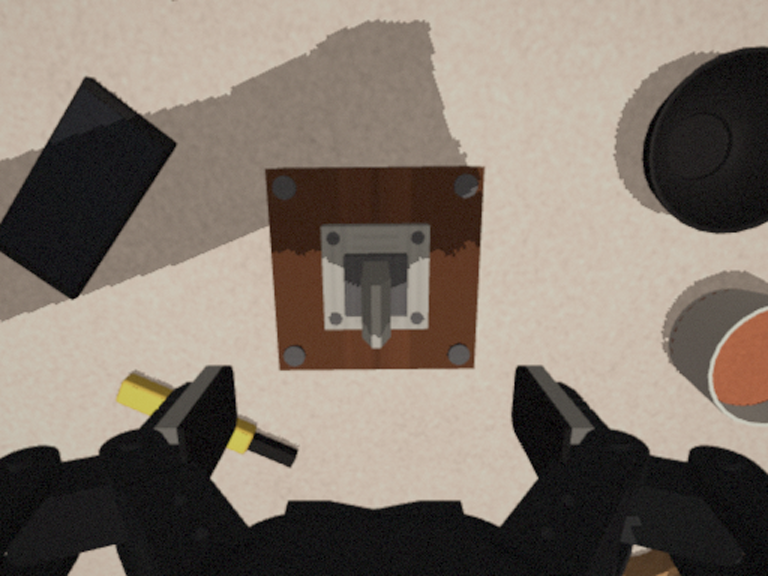

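The hardie stands upright and centred (blade at (376,310); wrist-camera offset from the collar 0.2 mm), its shoulder about 9 mm above the collar. Next the block; I check for tall things near it.

```bash
python3 - <<'E'
import pickle,numpy as np
w=pickle.load(open('w.pkl','rb')); w=w[np.isfinite(w).all(1)]
d=np.hypot(w[:,0]-.5015,w[:,1]+.309)
for a,b in((.03,.06),(.06,.1),(.1,.15),(.15,.2),(.2,.25)):
    m=(d>a)&(d<b)&(w[:,2]>.02); print(a,b,m.sum(), np.round(w[m][w[m][:,2].argmax()],3) if m.any() else '')
E
```

```text
0.03 0.06 0 
0.06 0.1 0 
0.1 0.15 26 [ 0.647 -0.323  0.03 ]
0.15 0.2 183 [ 0.579 -0.125  0.058]
0.2 0.25 4692 [ 0.396 -0.52   0.244]
```

Emit:
arm_command(
  moves=[
    [-1,[-14,2,0],0],
    [-1,[-28,4.4,0.2],0],
    [-1,[-34,5.4,0.2],0],
    [-1,[-34,5.4,0.2],0],
    [-1,[-34,5.4,0.2],0],
    [-1,[-34,5.4,0.2],0],
    [-1,[-34,5.4,0.2],0],
    [-1,[-30,4.6,0.2],0],
    [-1,[-18,3,0.2],0],
    [-1,[-6,1,0.2],0],
  ],
)

```text
clock: 15.7
ee_pos: [0.5007, -0.3115, 0.2205]
ee_rot: [-0.0, 0.832, 0.555, -0.0]
ft_force: [0.2, 0.5, 0.1]
gripper_width: 0.0854
```

Emit:
arm_command(
  moves=[
    [-1,[0,0,0],0],
    [-1,[0,0,0],0],
    [-1,[0,0,0],0],
    [-1,[0,0,0],0],
    [-1,[0,0,0],0],
    [-1,[0,0,0],0],
    [-1,[0,0,0],0],
    [-1,[0,0,0],0],
    [-1,[0,0,0],0],
    [-1,[0,0,0],0],
  ],
)

```text
clock: 16.7
ee_pos: [0.5016, -0.3097, 0.221]
ee_rot: [-0.0, 0.831, 0.556, -0.0]
ft_force: [-0.3, -0.1, 0.5]
gripper_width: 0.0852
```

```bash
python3 - <<'E'
from h import *
c=grab('wrist'); w=cloud(c); save(c,'w4.png',f=1.5)
rects(w,[('top',.501,-.309,.03,.09,.11),('handle',.501,-.309,.03,.045,.11),('bhead',.501,-.309,.045,.02,.038),('headtop',.501,-.309,.045,.033,.038)])
plan([.501,-.309,.22],-22.5,10)
E
```

```text
top 665 mean [ 0.4987 -0.3098  0.0949] zmax 0.097 [ 498.5 -310.1] [23.3 24.2] 65.2
handle 914 mean [ 0.4997 -0.3075  0.0878] zmax 0.097 [ 498.5 -310.2] [23.9 24. ] 16.3
bhead 1075 mean [ 0.5017 -0.3033  0.0346] zmax 0.037 [ 499.8 -307.9] [43.6 49.2] 64.0
headtop 994 mean [ 0.5014 -0.3042  0.0352] zmax 0.037 [ 499.8 -308. ] [43.5 49.1] 64.0
yaw0 -22.47 turn 0.03 pos [ 0.5016 -0.3097  0.221 ] tilt [ 0. -0. -1.]
[[[0.0, -0.1, 0.1], np.float64(0.0)], [[0.0, -0.1, 0.1], np.float64(0.0)], [[0.0, -0.1, 0.1], np.float64(0.0)], [[0.0, -0.1, 0.1], np.float64(0.0)], [[0.0, -0.1, 0.1], np.float64(0.0)], [[0.0, -0.1, 0.1], np.float64(0.0)], [[0.0, -0.1, 0.1], np.float64(0.0)], [[0.0, -0.1, 0.1], np.float64(0.0)], [[0.0, -0.1, 0.1], np.float64(0.0)], [[0.0, -0.1, 0.1], np.float64(0.0)]]
```

View pics/w4.png

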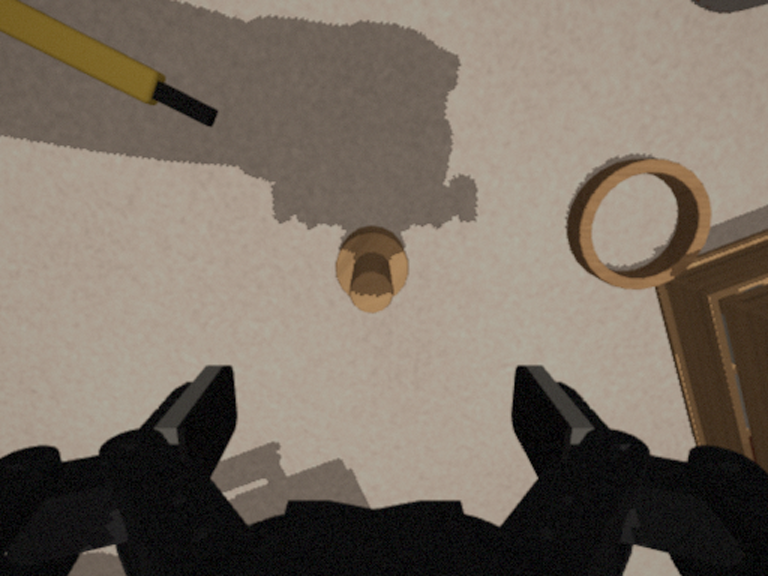

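Emit:
arm_command(
  moves=[
    [-1,[-0.6,-1.5,10],0],
    [-1,[0,0,18],0],
    [-1,[0,0,20],0],
    [-1,[0,0,20],0],
    [-1,[0,0,20],0],
    [-1,[0,0,20],0],
    [-1,[0,0,18],0],
    [-1,[0,0,14],0],
    [-1,[0,0,7],0],
    [-1,[0,0,3],0],
  ],
)

```text
clock: 17.75
ee_pos: [0.4996, -0.3094, 0.0701]
ee_rot: [-0.001, 0.831, 0.556, -0.0]
ft_force: [0.3, -0.6, 0.2]
gripper_width: 0.0852
```

Emit:
arm_command(
  moves=[
    [-1,[0,0,0],0],
    [-1,[0,0,0],0],
    [0,[0,0,0],0],
    [0.2,[0,0,0],0],
    [0.4,[0,0,0],0],
    [0.6,[0,0,0],0],
    [1,[0,0,0],0],
    [1,[0,0,0],0],
    [1,[0,0,0],0],
    [1,[0,0,0],0],
  ],
  force=100,
)

```text
clock: 18.75
ee_pos: [0.5002, -0.3098, 0.0714]
ee_rot: [0.0, 0.831, 0.556, 0.0]
ft_force: [-1.1, 0.2, 5.4]
gripper_width: 0.0227
```

```bash
python3 - <<'E'
from h import *
print(state())
plan([.5645,-.0478,.25],-22.5,10)
E
```

```text
{'clock': 18.75, 'joints': array([-5.54463232e-01,  3.01539555e-01, -2.24680431e-01,  1.04388976e+00,
       -4.62067570e-05,  1.40836161e+00]), 'qd': array([ 0.00014555,  0.0008538 ,  0.0007919 , -0.00093764, -0.0004213 ,
        0.0017871 ]), 'effort': array([ 7.77902780e-02, -4.97092581e+01,  3.15080738e+01, -4.20685597e-01,
        2.88177549e-02,  1.30004923e-03]), 'ee_pos': array([ 0.50020116, -0.30977096,  0.0714352 ]), 'ee_rot': array([3.22040972e-04, 8.31283248e-01, 5.55848939e-01, 1.21125464e-04]), 'ft_force': array([-1.10989107,  0.24001445,  5.42489354]), 'ft_torque': array([ 0.1060331 ,  0.17740554, -0.0267408 ]), 'gripper_width': 0.022731738478806537}
yaw0 -22.46 turn 0.04 pos [ 0.5002 -0.3098  0.0714] tilt [ 6.e-04 -4.e-04 -1.e+00]
[[[26.7, -4.1, -17.9], np.float64(0.0)], [[26.7, -4.1, -17.9], np.float64(0.0)], [[26.7, -4.1, -17.9], np.float64(0.0)], [[26.7, -4.1, -17.9], np.float64(0.0)], [[26.7, -4.1, -17.9], np.float64(0.0)], [[26.7, -4.1, -17.9], np.float64(0.0)], [[26.7, -4.1, -17.9], np.float64(0.0)], [[26.7, -4.1, -17.9], np.float64(0.0)], [[26.7, -4.1, -17.9], np.float64(0.0)], [[26.7, -4.1, -17.9], np.float64(0.0)]]
```

Emit:
arm_command(
  moves=[
    [1,[0,0,-5],0],
    [1,[0,0,-15],0],
    [1,[0,0,-22],0],
    [1,[0,0,-24],0],
    [1,[0,0,-24],0],
    [1,[0,0,-24],0],
    [1,[0,0,-24],0],
    [1,[0,0,-22],0],
    [1,[0,0,-14],0],
    [1,[0,0,-5],0],
  ],
)

```text
clock: 19.75
ee_pos: [0.5004, -0.3098, 0.2514]
ee_rot: [0.001, 0.831, 0.556, 0.0]
ft_force: [0.5, -0.8, -0.8]
gripper_width: 0.0232
```

Emit:
arm_command(
  moves=[
    [1,[10,-1.5,0],0],
    [1,[26,-4,0],0],
    [1,[34,-5.4,0],0],
    [1,[35,-5.4,0],0],
    [1,[35,-5.4,0],0],
    [1,[35,-5.4,0],0],
    [1,[34,-5.4,0],0],
    [1,[30,-4.5,0],0],
    [1,[19,-2.9,0],0],
    [1,[9,-1.3,0],0],
  ],
)

```text
clock: 20.75
ee_pos: [0.5636, -0.0448, 0.2485]
ee_rot: [-0.001, 0.831, 0.557, -0.001]
ft_force: [-0.1, 0.4, -2.4]
gripper_width: 0.0228
```

Emit:
arm_command(
  moves=[
    [1,[0,0,0],0],
    [1,[0,0,0],0],
    [1,[0,0,0],0],
    [1,[0,0,0],0],
    [1,[0,0,0],0],
    [1,[0,0,0],0],
    [1,[0,0,0],0],
    [1,[0,0,0],0],
    [1,[0,0,0],0],
    [1,[0,0,0],0],
  ],
)

```text
clock: 21.75
ee_pos: [0.564, -0.0471, 0.25]
ee_rot: [-0.0, 0.831, 0.556, -0.0]
ft_force: [-0.6, 0.2, -1.8]
gripper_width: 0.0231
```

```bash
python3 - <<'E'
from h import *
s=state();t=s['ee_pos'];print(s['ft_force'],s['ft_torque'],s['gripper_width'])
C={n:grab(n) for n in('scene','side')}
for n in C: rects(cloud(C[n]),[('edge',.565,-.048,.03,.13,.146),('blockhead',t[0],t[1],.04,t[2]-.08,t[2]-.033)])
a=[cv2.resize(C['scene']['pixels'][130:220,215:305],(400,400),interpolation=2),cv2.resize(C['side']['pixels'][145:235,225:315],(400,400),interpolation=2)]
cv2.imwrite('pics/c5.png',np.hstack(a)[...,::-1])
plan([.5645,-.0478,.25],-22.5,1)
E
```

```text
[-0.63168752  0.15850207 -1.77707309] [ 0.00800941 -0.02639895  0.02637062] 0.023057416918231752
edge 44 mean [ 0.5696 -0.047   0.1366] zmax 0.145 [569.8 -48.7] [29.9 10.3] 79.3
blockhead 245 mean [ 0.5767 -0.0399  0.2043] zmax 0.217 [569.7 -43.4] [39.9 48.7] 50.3
edge 50 mean [ 0.5636 -0.0446  0.1373] zmax 0.144 [561.6 -46.7] [35.5 13.5] 61.3
blockhead 253 mean [ 0.563  -0.0321  0.2033] zmax 0.217 [563.7 -38.6] [49.2 39. ] 0.4
yaw0 -22.46 turn 0.04 pos [ 0.564  -0.0471  0.25  ] tilt [ 0.  0. -1.]
[[[-0.4, 0.8, 0.0], np.float64(0.04)]]
```

View pics/c5.png

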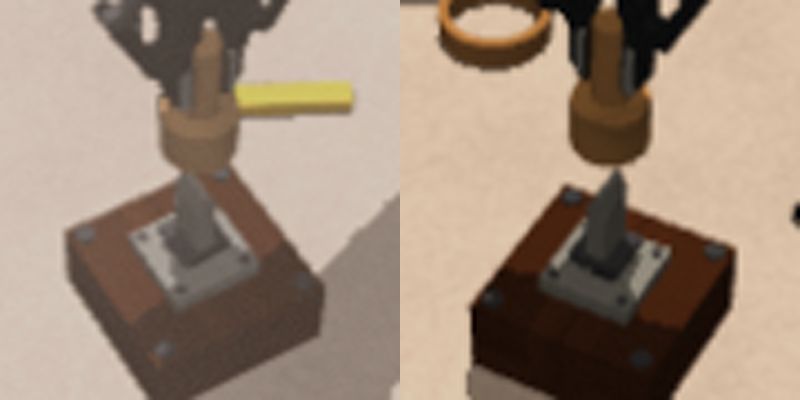

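The picture shows the block upright in the gripper, centred over the blade in both views (left (200,130) over (190,190), right (610,120) over (612,190)).

Emit:
arm_command(
  moves=[
    [1,[-0.4,0.8,2],0],
    [1,[0,0,5],0],
    [1,[0,0,6],0],
    [1,[0,0,6],0],
    [1,[0,0,5],0],
    [1,[0,0,3],0],
    [1,[0,0,1],0],
    [1,[0,0,0],0],
    [1,[0,0,0],0],
    [1,[0,0,0],0],
  ],
)

```text
clock: 22.85
ee_pos: [0.5647, -0.0478, 0.2223]
ee_rot: [0.0, 0.831, 0.556, 0.0]
ft_force: [0.4, -0.3, -1.2]
gripper_width: 0.0231
```

Emit:
arm_command(
  moves=[
    [1,[0,0,0.8],0],
    [1,[0,0,0.8],0],
    [1,[0,0,0.8],0],
    [1,[0,0,0.8],0],
    [1,[0,0,0.8],0],
    [1,[0,0,0.8],0],
    [1,[0,0,0.8],0],
    [1,[0,0,0],0],
    [1,[0,0,0],0],
    [1,[0,0,0],0],
  ],
)

```text
clock: 23.85
ee_pos: [0.5646, -0.0478, 0.2165]
ee_rot: [0.0, 0.831, 0.556, 0.0]
ft_force: [-0.1, -0.5, -1.1]
gripper_width: 0.0228
```

Emit:
arm_command(
  moves=[
    [1,[0,0,0.4],0],
    [1,[0,0,0.4],0],
    [1,[0,0,0.4],0],
    [1,[0,0,0.4],0],
    [1,[0,0,0.4],0],
    [1,[0,0,0.4],0],
    [1,[0,0,0.4],0],
    [1,[0,0,0.2],0],
    [1,[0,0,0],0],
    [1,[0,0,0],0],
  ],
)

```text
clock: 24.85
ee_pos: [0.5645, -0.0478, 0.2134]
ee_rot: [-0.0, 0.831, 0.556, -0.0]
ft_force: [-0.2, -0.4, -0.7]
gripper_width: 0.0233
```

Emit:
arm_command(
  moves=[
    [1,[0,0,0.3],0],
    [1,[0,0,0.3],0],
    [1,[0,0,0.3],0],
    [1,[0,0,0.3],0],
    [1,[0,0,0.3],0],
    [1,[0,0,0.3],0],
    [1,[0,0,0.2],0],
    [1,[0,0,0],0],
    [1,[0,0,0],0],
    [1,[0,0,0],0],
  ],
)

```text
clock: 25.85
ee_pos: [0.5647, -0.0479, 0.2116]
ee_rot: [0.0, 0.831, 0.556, 0.0]
ft_force: [0.3, 0.7, 4.3]
gripper_width: 0.0228
```

Emit:
arm_command(
  moves=[
    [1,[0,0,0.3],0],
    [1,[0,0,0.3],0],
    [1,[0,0,0.3],0],
    [1,[0,0,0.3],0],
    [1,[0,0,0.3],0],
    [1,[0,0,0.3],0],
    [1,[0,0,0.2],0],
    [1,[0,0,0],0],
    [1,[0,0,0],0],
    [1,[0,0,0],0],
  ],
)

```text
clock: 26.85
ee_pos: [0.5648, -0.0479, 0.2101]
ee_rot: [0.0, 0.831, 0.556, 0.0]
ft_force: [-0.1, -0.1, 7.9]
gripper_width: 0.023
```

Emit:
arm_command(
  moves=[
    [1,[0,0,0.3],0],
    [1,[0,0,0.3],0],
    [1,[0,0,0.3],0],
    [1,[0,0,0.3],0],
    [1,[0,0,0.3],0],
    [1,[0,0,0.3],0],
    [1,[0,0,0.2],0],
    [1,[0,0,0],0],
    [1,[0,0,0],0],
    [1,[0,0,0],0],
  ],
)

```text
clock: 27.85
ee_pos: [0.5651, -0.0479, 0.2088]
ee_rot: [0.001, 0.831, 0.556, 0.001]
ft_force: [-0.8, 0.4, 10.0]
gripper_width: 0.0232
```

Emit:
arm_command(
  moves=[
    [1,[0,0,0.3],0],
    [1,[0,0,0.3],0],
    [1,[0,0,0.3],0],
    [1,[0,0,0.3],0],
    [1,[0,0,0.3],0],
    [1,[0,0,0.3],0],
    [1,[0,0,0.2],0],
    [1,[0,0,0],0],
    [1,[0,0,0],0],
    [1,[0,0,0],0],
  ],
)

```text
clock: 28.85
ee_pos: [0.5653, -0.048, 0.2075]
ee_rot: [0.001, 0.831, 0.556, 0.001]
ft_force: [-2.2, 0.1, 13.5]
gripper_width: 0.0232
```

Emit:
arm_command(
  moves=[
    [1,[0,0,0.3],0],
    [1,[0,0,0.3],0],
    [1,[0,0,0.3],0],
    [1,[0,0,0.2],0],
    [1,[0,0,0.2],0],
    [1,[0,0,0.2],0],
    [1,[0,0,0],0],
    [1,[0,0,0],0],
    [1,[0,0,0],0],
    [1,[0,0,0],0],
  ],
)

```text
clock: 29.85
ee_pos: [0.5656, -0.048, 0.2066]
ee_rot: [0.002, 0.831, 0.556, 0.002]
ft_force: [-2.0, 0.3, 17.1]
gripper_width: 0.023
```

Emit:
arm_command(
  moves=[
    [1,[0,0,0.2],0],
    [1,[0,0,0.2],0],
    [1,[0,0,0.2],0],
    [1,[0,0,0.2],0],
    [1,[0,0,0.2],0],
    [1,[0,0,0],0],
    [1,[0,0,0],0],
    [1,[0,0,0],0],
    [1,[0,0,0],0],
    [1,[0,0,0],0],
  ],
)

```text
clock: 30.85
ee_pos: [0.5658, -0.048, 0.2064]
ee_rot: [0.002, 0.831, 0.556, 0.002]
ft_force: [-1.9, -0.8, 20.7]
gripper_width: 0.0231
```

Emit:
arm_command(
  moves=[
    [1,[0,0,0.2],0],
    [1,[0,0,0.2],0],
    [1,[0,0,0.2],0],
    [1,[0,0,0.2],0],
    [1,[0,0,0.2],0],
    [1,[0,0,0],0],
    [1,[0,0,0],0],
    [1,[0,0,0],0],
    [1,[0,0,0],0],
    [1,[0,0,0],0],
  ],
)

```text
clock: 31.85
ee_pos: [0.5661, -0.0481, 0.2064]
ee_rot: [0.003, 0.831, 0.556, 0.003]
ft_force: [-2.0, 0.5, 25.4]
gripper_width: 0.0229
```

Emit:
arm_command(
  moves=[
    [1,[0,0,0.2],0],
    [1,[0,0,0.2],0],
    [1,[0,0,0.2],0],
    [1,[0,0,0.1],0],
    [1,[0,0,0],0],
    [1,[0,0,0],0],
    [1,[0,0,0],0],
    [1,[0,0,0],0],
    [1,[0,0,0],0],
    [1,[0,0,0],0],
  ],
)

```text
clock: 32.85
ee_pos: [0.5664, -0.0482, 0.2063]
ee_rot: [0.003, 0.831, 0.556, 0.003]
ft_force: [-3.1, -0.6, 27.4]
gripper_width: 0.023
```

At the hard stop: z no longer changes, about 28.5 N. Unload gently and lift.

Emit:
arm_command(
  moves=[
    [1,[0,0,-0.7],0],
    [1,[0,0,-0.7],0],
    [1,[0,0,-0.8],0],
    [1,[0,0,-0.8],0],
    [1,[0,0,-1],0],
    [1,[0,0,-1],0],
    [1,[0,0,-1],0],
    [1,[0,0,-2],0],
    [1,[0,0,-3],0],
    [1,[0,0,-5],0],
  ],
)

```text
clock: 33.85
ee_pos: [0.5641, -0.0478, 0.2166]
ee_rot: [-0.001, 0.831, 0.556, -0.001]
ft_force: [0.6, -0.2, -0.4]
gripper_width: 0.0233
```

Emit:
arm_command(
  moves=[
    [1,[0,0,-8],0],
    [1,[0,0,-10],0],
    [1,[0,0,-10],0],
    [1,[0,0,-5],0],
    [1,[0,0,-2],0],
    [1,[0,0,0],0],
    [1,[0,0,0],0],
    [1,[0,0,0],0],
    [1,[0,0,0],0],
    [1,[0,0,0],0],
  ],
)

```text
clock: 34.85
ee_pos: [0.5644, -0.0478, 0.252]
ee_rot: [-0.0, 0.831, 0.556, -0.0]
ft_force: [0.2, -0.1, -1.1]
gripper_width: 0.0231
```

```bash
sed -i '/btop/s/,(.btop.*045)\])/])/' n.py; python3 - <<'E'
from h import *
s=state();t=s['ee_pos'];print(s['clock'],s['ft_force'],s['ft_torque'],s['gripper_width'])
C={n:grab(n) for n in('scene','side')}
for n in C: rects(cloud(C[n]),[('collar',.565,-.048,.06,.0665,.072),('shoulder',.565,-.048,.03,.074,.088),('head',.565,-.048,.03,.095,.146)])
a=[cv2.resize(C['scene']['pixels'][130:220,215:305],(400,400),interpolation=2),cv2.resize(C['side']['pixels'][145:235,225:315],(400,400),interpolation=2)]
cv2.imwrite('pics/c6.png',np.hstack(a)[...,::-1])
plan([.5002,-.3098,.25],-22.5,10)
E
```

```text
34.85 [ 0.15989194 -0.12209084 -1.11073184] [-0.00147841 -0.02158466 -0.06555919] 0.02312436858476984
collar 182 mean [ 0.5731 -0.0437  0.0697] zmax 0.072 [566.3 -49.1] [66.3 64.9] 66.9
shoulder 92 mean [ 0.5735 -0.0452  0.0808] zmax 0.088 [567.4 -46.2] [37.3 41.6] 58.8
head 98 mean [ 0.5708 -0.0464  0.1191] zmax 0.136 [568.4 -48.7] [34.8 13.8] 76.6
collar 151 mean [ 0.5663 -0.0365  0.07  ] zmax 0.072 [564.8 -48. ] [68.3 65.2] 67.5
shoulder 100 mean [ 0.5631 -0.0393  0.0811] zmax 0.088 [566.  -38.4] [60.8 39.5] 24.5
head 112 mean [ 0.564  -0.042   0.1189] zmax 0.139 [565.1 -45.6] [32.3 14.2] 67.8
yaw0 -22.46 turn 0.04 pos [ 0.5645 -0.0478  0.2521] tilt [-2.e-04  0.e+00 -1.e+00]
[[[-26.7, 4.1, 0.2], np.float64(0.0)], [[-26.7, 4.1, 0.2], np.float64(0.0)], [[-26.7, 4.1, 0.2], np.float64(0.0)], [[-26.7, 4.1, 0.2], np.float64(0.0)], [[-26.7, 4.1, 0.2], np.float64(0.0)], [[-26.7, 4.1, 0.2], np.float64(0.0)], [[-26.7, 4.1, 0.2], np.float64(0.0)], [[-26.7, 4.1, 0.2], np.float64(0.0)], [[-26.7, 4.1, 0.2], np.float64(0.0)], [[-26.7, 4.1, 0.2], np.float64(0.0)]]
```

View pics/c6.png

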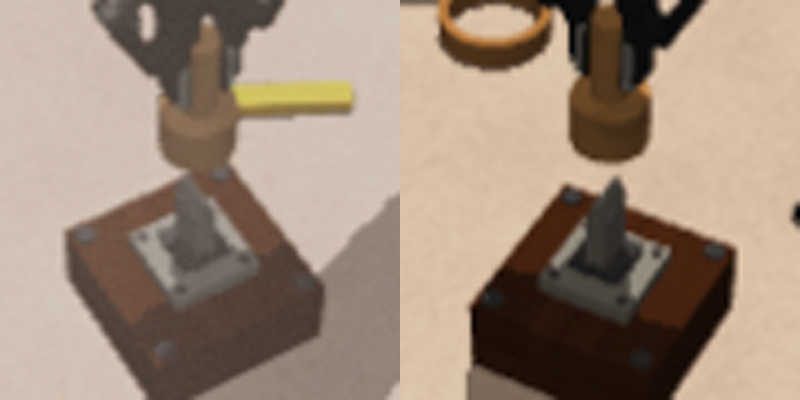

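The hardie is about 5 mm lower (shoulder about 4 mm above the collar) and upright, at (190,210) and (612,220). Return the block.

Emit:
arm_command(
  moves=[
    [1,[-10,1.5,0],0],
    [1,[-26,4,0],0],
    [1,[-34,5.4,0],0],
    [1,[-35,5.4,0],0],
    [1,[-35,5.4,0],0],
    [1,[-35,5.4,0],0],
    [1,[-34,5.4,0],0],
    [1,[-30,4.5,0],0],
    [1,[-19,2.9,0],0],
    [1,[-9,1.3,0],0],
  ],
)

```text
clock: 35.95
ee_pos: [0.4996, -0.3125, 0.252]
ee_rot: [0.0, 0.832, 0.555, -0.0]
ft_force: [0.4, 0.1, -1.6]
gripper_width: 0.0228
```

Emit:
arm_command(
  moves=[
    [1,[0,0,5],0],
    [1,[0,0,15],0],
    [1,[0,0,25],0],
    [1,[0,0,30],0],
    [1,[0,0,30],0],
    [1,[0,0,30],0],
    [1,[0,0,22],0],
    [1,[0,0,12],0],
    [1,[0,0,5],0],
    [1,[0,0,2],0],
  ],
)

```text
clock: 36.95
ee_pos: [0.5009, -0.3099, 0.0764]
ee_rot: [0.0, 0.831, 0.556, 0.0]
ft_force: [-0.3, -0.2, -1.5]
gripper_width: 0.0232
```

Emit:
arm_command(
  moves=[
    [1,[0,0,0],0],
    [1,[0,0,0],0],
    [1,[0,0,0],0],
    [1,[0,0,0.4],0],
    [1,[0,0,0.4],0],
    [1,[0,0,0.4],0],
    [1,[0,0,0.3],0],
    [1,[0,0,0],0],
    [1,[0,0,0],0],
    [1,[0,0,0],0],
  ],
)

```text
clock: 37.95
ee_pos: [0.5006, -0.3103, 0.0747]
ee_rot: [-0.0, 0.831, 0.556, -0.0]
ft_force: [0.3, -0.0, -0.6]
gripper_width: 0.0229
```

Emit:
arm_command(
  moves=[
    [1,[0,0,0.4],0],
    [1,[0,0,0.4],0],
    [1,[0,0,0.4],0],
    [1,[0,0,0.4],0],
    [1,[0,0,0.4],0],
    [1,[0,0,0.4],0],
    [1,[0,0,0.4],0],
    [1,[0,0,0],0],
    [1,[0,0,0],0],
    [1,[0,0,0],0],
  ],
)

```text
clock: 38.95
ee_pos: [0.5006, -0.3103, 0.0719]
ee_rot: [0.0, 0.831, 0.556, 0.0]
ft_force: [-0.0, -0.9, -1.1]
gripper_width: 0.0231
```

Emit:
arm_command(
  moves=[
    [1,[0,0,0.3],0],
    [1,[0,0,0.3],0],
    [1,[0,0,0.3],0],
    [1,[0,0,0.3],0],
    [1,[0,0,0],0],
    [1,[0,0,0],0],
    [1,[0,0,0],0],
    [1,[0,0,0],0],
    [1,[0,0,0],0],
    [1,[0,0,0],0],
  ],
)

```text
clock: 39.95
ee_pos: [0.5006, -0.3104, 0.0714]
ee_rot: [0.0, 0.831, 0.556, 0.0]
ft_force: [-1.5, 1.1, 5.7]
gripper_width: 0.0231
```

On the table. Release and rise.

Emit:
arm_command(
  moves=[
    [0.6,[0,0,0],0],
    [0.5,[0,0,0],0],
    [0.4,[0,0,0],0],
    [0.3,[0,0,0],0],
    [0.1,[0,0,0],0],
    [-0.1,[0,0,0],0],
    [-0.4,[0,0,0],0],
    [-1,[0,0,0],0],
    [-1,[0,0,0],0],
    [-1,[0,0,0],0],
  ],
)

```text
clock: 40.95
ee_pos: [0.5006, -0.3103, 0.0707]
ee_rot: [0.0, 0.831, 0.556, -0.0]
ft_force: [-0.5, -0.2, -0.6]
gripper_width: 0.0855
```

Emit:
arm_command(
  moves=[
    [-1,[0,0,0],0],
    [-1,[0,0,0],0],
    [-1,[0,0,-8],0],
    [-1,[0,0,-16],0],
    [-1,[0,0,-24],0],
    [-1,[0,0,-30],0],
    [-1,[0,0,-30],0],
    [-1,[0,0,-25],0],
    [-1,[0,0,-14],0],
    [-1,[0,0,-5],0],
  ],
)

```text
clock: 41.95
ee_pos: [0.5013, -0.3107, 0.2254]
ee_rot: [0.002, 0.831, 0.556, 0.001]
ft_force: [0.2, 0.4, -1.0]
gripper_width: 0.0856
```

Emit:
arm_command(
  moves=[
    [-1,[-8,0,0],0],
    [-1,[-12,0,0],0],
    [-1,[-12,0,0],0],
    [-1,[-12,0,0],0],
    [-1,[-8,0,0],0],
    [-1,[0,0,0],0],
    [-1,[0,0,0],0],
    [-1,[0,0,0],0],
    [-1,[0,0,0],0],
    [-1,[0,0,0],0],
  ],
)

```text
clock: 42.95
ee_pos: [0.481, -0.358, 0.2228]
ee_rot: [0.0, 0.831, 0.556, 0.0]
ft_force: [0.6, -0.3, -0.5]
gripper_width: 0.0856
```

```bash
python3 - <<'E'
from h import *
s=state();print(s['clock'],s['ft_force'],s['gripper_width'],s['ee_pos'])
C={n:grab(n) for n in('scene','side','wrist')}
for n in C: print(n);rects(cloud(C[n]),[('collar',.565,-.048,.06,.0665,.072),('shoulder',.565,-.048,.022,.0755,.088),('head',.565,-.048,.03,.095,.146),('edge',.565,-.048,.03,.125,.146),('btop',.501,-.31,.03,.088,.11),('bheadtop',.501,-.31,.04,.033,.042)])
save(C['scene'],'s7.png',f=1.5)
E
```

```text
42.95 [ 0.58173649 -0.27162255 -0.49425649] 0.08559124504982711 [ 0.48095    -0.3580208   0.22278071]
scene
collar 187 mean [ 0.5732 -0.0437  0.0695] zmax 0.072 [565.9 -49.4] [66.5 65.6] 67.8
shoulder 76 mean [ 0.5722 -0.0455  0.0813] zmax 0.088 [566.6 -48.4] [35.4 35.7] 68.8
head 100 mean [ 0.5708 -0.0464  0.1188] zmax 0.137 [569.7 -49.1] [33.3 12.6] 76.8
edge 38 mean [ 0.5686 -0.0485  0.1313] zmax 0.137 [568.3 -49.8] [31.2  9.1] 73.4
btop 47 mean [ 0.5035 -0.3096  0.0944] zmax 0.099 [ 502.1 -311.2] [24.1 24.3] 6.3
bheadtop 86 mean [ 0.5078 -0.3059  0.0363] zmax 0.042 [ 505.  -308.3] [42.1 47.5] 48.4
side
collar 172 mean [ 0.5637 -0.0379  0.07  ] zmax 0.072 [564.7 -47.2] [68.4 65.9] 68.4
shoulder 81 mean [ 0.5631 -0.0394  0.0825] zmax 0.088 [565.1 -46.5] [36.5 35.2] 71.2
head 110 mean [ 0.5642 -0.042   0.1193] zmax 0.14 [565.1 -45.9] [32.3 14.5] 67.9
edge 42 mean [ 0.5643 -0.0443  0.1325] zmax 0.14 [564.3 -46.2] [31.3  6.9] 66.0
btop 43 mean [ 0.5007 -0.3063  0.0957] zmax 0.103 [ 500.8 -307.5] [19.7 27.8] 3.1
bheadtop 77 mean [ 0.501  -0.3044  0.0371] zmax 0.042 [ 500.7 -307.9] [47.3 46.4] 0.2
wrist
collar 0
shoulder 0
head 0
edge 0
btop 763 mean [ 0.4992 -0.3112  0.0949] zmax 0.098 [ 499.4 -311.6] [24.1 23.8] 67.3
bheadtop 1272 mean [ 0.5002 -0.3089  0.0351] zmax 0.038 [ 499.2 -311.4] [48.5 48.4] 22.8
```

View pics/s7.png

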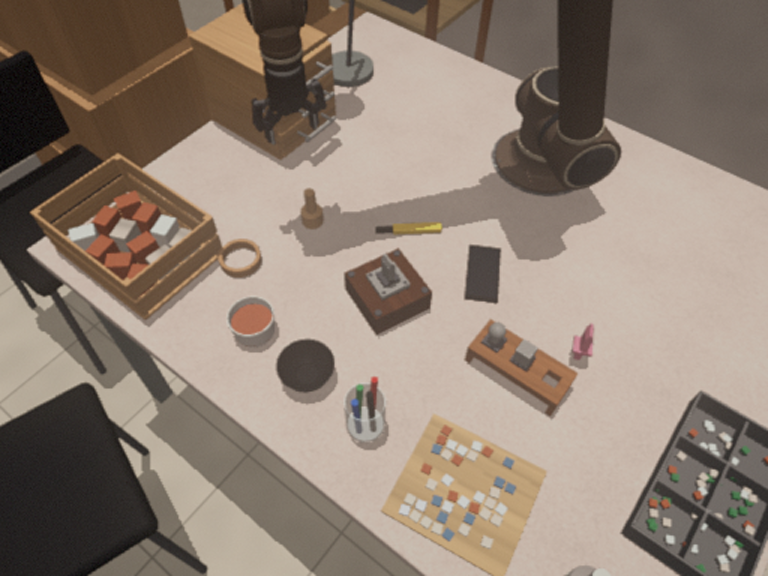

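The picture shows the hardie upright in the socket (388,270), the block standing at (311,210), and everything else in place.

```bash
python3 -c "
from h import *
print(finish_job())"
```

```text
the job is handed in; nothing more can be done
None
```

The job is handed in at about 43 s of the 72 s allowed; `finish_job` reports no verdict, so what follows is from my own checks.

**What I did:** I took the hardie from the rack's end hole, stood it in the socket and let go, with its shoulder about 9 mm above the collar. I then pressed it down about 5 mm with the tapping block. It stopped going down with about 28.5 N on it, from the wrist force readings at the end of each move plus the block's weight. I put the block back where it had stood.

**Last checks:**
- **Hardie:** its shoulder is about 4 mm above the collar. It looks upright and within about 1 mm of the socket's centre.
- **Block:** it stands upright; from the wrist camera the centres of its handle top and head agree within 0.3 mm.
- **Other things:** the other two stakes, the pink look-alike and the bystanders look unmoved in the final picture; I did not re-measure them.
- **Gripper:** it is open and nothing is in contact.

**Disagreements:** no check failed. The cameras differed by 2–3 mm in absolute x, within the stated calibration. While I pressed, the arm gave way by about 5 mm and drifted 2 mm sideways. Both went away when I unloaded it.

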